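Lock the index table

ROBOT

A 6-joint arm with a two-finger parallel gripper is mounted at the origin on the work surface. World frame = base frame: x ahead of the robot, y to its left, z up, the work surface at z = 0. Lengths are in m, angles in rad, forces in N, time in s.
With the tool pointing down it reaches from about 0.35 to 0.975 m from the base axis. Payload 7.1 kg.
Tool frame: the origin (TCP) lies midway between the tips of the shut fingers; the grasp point (between the pads) lies 19 mm behind it; z points along the fingers, y is the line along which they close (so a half turn about z gives the same grasp; the last joint's range is limited). The gripper opens to 88 mm and grips with 3 to 60 N. Pads are 20 mm wide; open, the fingers measure 115 mm over their backs; the gripper's body (75 mm by 178 mm) begins 61 mm behind the grasp point.
Start: joints at [-1.186, 0.423, 1.63, -0, 1.089, -0.019], TCP at [0.246, -0.575, 0.223] pointing down, gripper open.
Joint ranges: [-3, 3], [-0.9, 2.11], [0.09, 2.58], [-1.31, 4.45], [0.11, 2.69], [-2.54, 2.54]. Speed limits (rad/s): [2.39, 2.39, 3.01, 3.14, 3.14, 3.14].

INTERFACE

Orientations are given as a unit quaternion [w, x, y, z].
In Python, from station import move_pose, movel, movej, command_gripper, wait, inverse_kinematics, read_camera, camera_info, MotionError, job_done, get_time, get_joint_pos, get_qvel, get_effort, get_tcp_pos, get_ee_rot, get_ft_force, get_ft_torque, get_grip_width, get_finger_force gives the robot as it stands. Calls block until the motion is done:
- move_pose(position, orientation): joint-space move of the TCP to a pose.
- movel(position, frame=None, v=0.15, until_force=None): straight line of the TCP; frame=None keeps the orientation; v is the mean speed in m/s. With until_force (N) it stops when the force on the tool has changed by that much, and returns True; else False.
- movej(angles): joint-space move.
- command_gripper(opening): opening from 0.0 (shut) to 1.0 (fully open); the grip force is fixed at half the most; returns when the fingers have stopped.
- wait(seconds).
- inverse_kinematics(position, orientation): joint angles nearest the present ones, or None.
- read_camera(name): name is "scene" or "top" or "wrist"; returns the picture (420x560x3 uint8, red, green, blue); there is no depth.
- camera_info(name): a dict with "intrinsics" (3x3 intrinsics, pixels), "T" (4x4, takes a point from camera to world coordinates); the wrist camera has in their place "tool_from_camera" (4x4, takes a point from camera to tool coordinates, whose origin is the TCP and whose axes are the flange's). Camera axes: x right, y up, looking along -z (the intrinsics and any distortion apply to the point x, -y, -z); pixel columns grow to the right and rows downward; lengths in m; the calibration is good to about 2 mm. A picture is of the moment at which its call begins: read the wrist's pose just before it. camera_info takes no time and is no camera call.
A pose or a line that the arm cannot do raises MotionError and nothing moves.
- job_done(): hands the job in; it is judged then, once.
Readings, each from a call of its own:
- get_time(): time.
- get_joint_pos(): joint angles.
- get_qvel(): joint speeds.
- get_effort(): joint torques, N m.
- get_tcp_pos(): TCP position.
- get_ee_rot(): TCP orientation.
- get_ft_force(): force on the tool from outside, world axes, zero at the start.
- get_ft_torque(): the same for the moment, N m.
- get_grip_width(): opening from 0.0 (shut) to 1.0 (fully open).
- get_finger_force(): force on a finger pad.
Only numpy, scipy, OpenCV 4.12 (cv2) and the standard library are available. Lean on these libraries where they do the work, as an engineer would, in place of code of your own. Each camera call takes 0.05 s, during which the arm holds its last target. There are 200 camera calls.

TASK

Lock the hand-turned index table on the bench: push its post round until either slot of the disc lines up with the lock bar, then push the bar by its upright tab through that slot until it is fully home in the centre pin. The bar stays down in its guide, not lifted, and the jar, the carton and the wrench stay where they are.

Things in the scene. Friction and masses are not known exactly. Their poses are not given: they have to be found in the camera images.
- index_base: Grey iron base, bolted down: round foot of 170 mm diameter under the disc; on its -x side a bed with two rails that guide the lock bar along the x axis (x = -240 to -78 mm, 44 mm wide at bench level 80 mm; rails 36 mm over all, top 38 mm above the bench). Origin on the disc's axis at bench level; +x is the way the bar is pushed, from the bed towards the disc; z up.
- pin_pocket (a point): Middle of the pocket in the fixed centre pin that takes the bar's nose: 18 mm wide, 12 mm deep along x, open upward and to -x of index_base. The pin, 54 mm in diameter, stands on the disc's axis; its top is 41 mm above the bench, a nut and stud on it reach 56 mm. This point: x = -21 mm in index_base, 31 mm above the bench.
- rear_strap (a point): Middle of the top of the rear of two straps that cross over the bar and hold it in its guide: 44 mm above the bench, 14 mm long along x, 40 mm wide, x = -133 mm in index_base. The front strap is alike, at x = -89 mm. The bar's tab comes to rest against the rear edge of this strap (x = -140 mm) when the bar is fully home.
- disc_top (a point): Centre of the disc's top face, 37 mm above the bench. The light metal disc, 140 mm across, turns either way round the centre pin, no stops, and stays where left (3 to 4 N on the post turns it). Two opposite slots, 19 mm wide, mouths flared to 27 mm, run along this frame's +x and -x from rim to pin. The bar passes when this x axis lies along index_base's x, either way round, within about 0.1 rad.
- post_mid (a point): Middle of the black sleeve of the upright turning post on the disc: 20 mm in diameter, from 41 to 83 mm above the bench, this point 62 mm above it. It stands 52 mm from the disc's axis, half-way between the two slots, on the -y axis of disc_top. At the start it is on the half of the disc away from the lock bar.
- bar_nose (a point): Tip of the round nose of the steel lock bar, 31 mm above the bench. The bar (14 mm wide, 12 mm high, 135 mm long, about 0.26 kg) lies loose in its guide along index_base's x axis with 1 mm of play each side, and slides with 1 to 3 N. At the start the nose is 10 to 30 mm short of the disc's rim (x = -100 to -80 mm in index_base); fully home it is in the pocket at x = -17 mm.
- push_face (a point): Centre of the rear face of the upright tab near the bar's tail, the face to push on, 57 mm above the bench, 133 mm behind the nose. The tab is a steel plate 36 mm wide, 10 mm thick, from 40 to 74 mm above the bench. Nothing stands behind or above it but the low rails (38 mm). Fully home this point is at x = -150 mm in index_base.
- rivet_jar: Round closed jar of 68 mm diameter, 78 mm tall, standing on the bench beside the bed, on the side away from the robot. Origin at the centre of its underside. To be left alone.
- carton: Small cardboard carton, 100 x 65 x 50 mm, standing on the bench beyond the disc. Origin at the centre of its underside. To be left alone.
- wrench: Steel wrench, 150 mm long along its x axis and 8 mm thick, lying on the bench beside the bed, on the robot's side. Origin at the middle of its underside. To be left alone.
Mind the look-alikes: they are no part of the job. Of the things shaped like the part that bears bar_nose, the bare steel one is meant.

How it is judged:
By the outcome, as a careful person would: the job done as asked, in the order asked, and still so for the second after the job is handed in, with the robot touching nothing.
It also fails if it takes over 48 s, if anything falls off the work surface, if the arm or the gripper's body presses on something with over 40 N, if the wrist force passes 120 N, or if a joint passes its speed limit or range.

## Working session

There is one attempt and no reset: what is moved stays moved. The work goes in short steps, each a Python script; the robot and the scene stay as the last script left them, time stands still between calls to the robot, and variables do not carry over. Pictures are saved under pics/ and viewed, at most 10 in all, crops included, and the job is handed in when it is done.

```bash
mkdir -p pics; cat > h.py <<'E'
import numpy as np, cv2
from station import *
def save(n,f,crop=None,s=1):
    im=read_camera(n)
    np.save(f'pics/{f}.npy',im)
    b=im[...,::-1]
    cv2.imwrite(f'pics/{f}.png',b); return im
def ray(n,u,v,T=None):
    c=camera_info(n);K=np.array(c['intrinsics']);d=c.get('distortion')
    T=np.array(c['T']) if T is None else T
    p=np.array([(u-K[0,2])/K[0,0],-(v-K[1,2])/K[1,1],-1.])
    return T[:3,3],T[:3,:3]@p
def onz(n,u,v,z,T=None):
    o,d=ray(n,u,v,T); return o+d*(z-o[2])/d[2]
def proj(n,P,T=None):
    c=camera_info(n);K=np.array(c['intrinsics']);T=np.array(c['T']) if T is None else T
    q=T[:3,:3].T@(np.array(P)-T[:3,3]); return K[0,2]-K[0,0]*q[0]/q[2],K[1,2]+K[1,1]*q[1]/q[2]
def tri(a,b):
    (o1,d1),(o2,d2)=a,b
    s=np.linalg.lstsq(np.c_[d1,-d2],o2-o1,rcond=None)[0]
    p,q=o1+d1*s[0],o2+d2*s[1]; return (p+q)/2,np.linalg.norm(p-q)
E
python3 - <<'E'
from h import *
for n in("scene","top"):
    save(n,n+'0'); print(n,camera_info(n))
print(camera_info("wrist"),get_ee_rot(),get_time())
a=cv2.imread('pics/scene0.png');b=cv2.imread('pics/top0.png')
E
```

```text
scene {'intrinsics': array([[475.95338559,   0.        , 275.23557677],
       [  0.        , 475.95338559, 215.66828709],
       [  0.        ,   0.        ,   1.        ]]), 'T': array([[ 0.19058333, -0.82094465,  0.53826376,  1.10276686],
       [ 0.98156652,  0.15136234, -0.11669022, -0.01327083],
       [ 0.01432335,  0.5505809 ,  0.83465892,  0.90739886],
       [ 0.        ,  0.        ,  0.        ,  1.        ]])}
top {'intrinsics': array([[483.66708084,   0.        , 277.40164265],
       [  0.        , 483.66708084, 217.42230536],
       [  0.        ,   0.        ,   1.        ]]), 'T': array([[ 0.02606976,  0.99236665, -0.12053546,  0.39227372],
       [-0.99940306,  0.02860721,  0.01936889,  0.11100285],
       [ 0.02266923,  0.11995857,  0.99252005,  1.23516641],
       [ 0.        ,  0.        ,  0.        ,  1.        ]])}
{'intrinsics': array([[322.62213713,   0.        , 282.87028187],
       [  0.        , 322.62213713, 209.59401919],
       [  0.        ,   0.        ,   1.        ]]), 'tool_from_camera': array([[ 6.94438880e-04,  9.60551704e-01,  2.78100598e-01,
         7.58068718e-02],
       [ 9.99999152e-01, -3.60771062e-04, -1.25098269e-03,
         3.75215312e-05],
       [-1.10130290e-03,  2.78101231e-01, -9.60551140e-01,
        -1.60636975e-01],
       [ 0.00000000e+00,  0.00000000e+00,  0.00000000e+00,
         1.00000000e+00]])} [-6.76477415e-04  9.79682410e-01  2.00553971e-01 -1.51471670e-04] 0.1
```

View pics/top0.png

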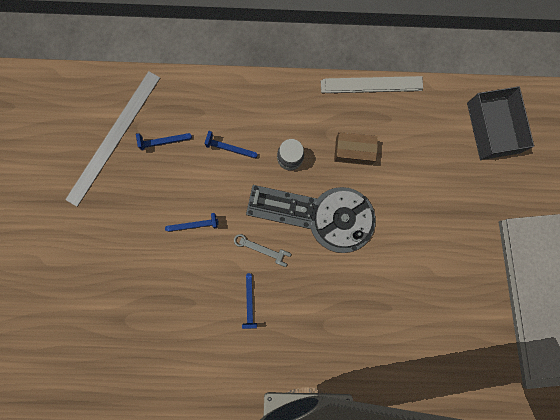

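View pics/scene0.png

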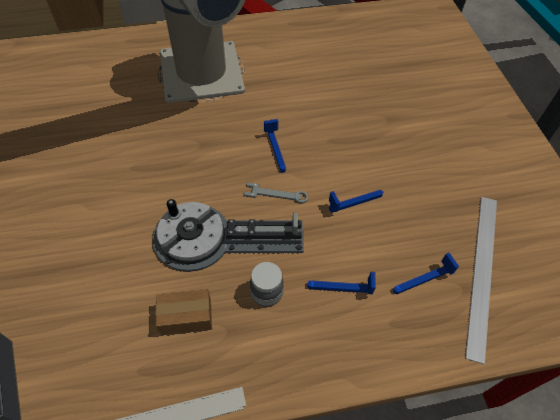

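The top view shows the disc centred near (345,218), the post near (358,235), the bed to the left with its end near (250,200), the jar at (291,152), the carton at (358,148) and the wrench at (263,250). The blue bars are the look-alikes. I'll enlarge both views for detail.

```bash
python3 - <<'E'
import cv2,numpy as np
a=cv2.imread('pics/top0.png')[170:265,235:395];b=cv2.imread('pics/scene0.png')[185:275,145:315]
cv2.imwrite('pics/c0.png',np.vstack([cv2.resize(cv2.copyMakeBorder(x,0,0,0,170-x.shape[1],0),None,fx=3.1,fy=3.1,interpolation=2) for x in(a,b)]))
E
```

```text
(no output)
```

View pics/c0.png

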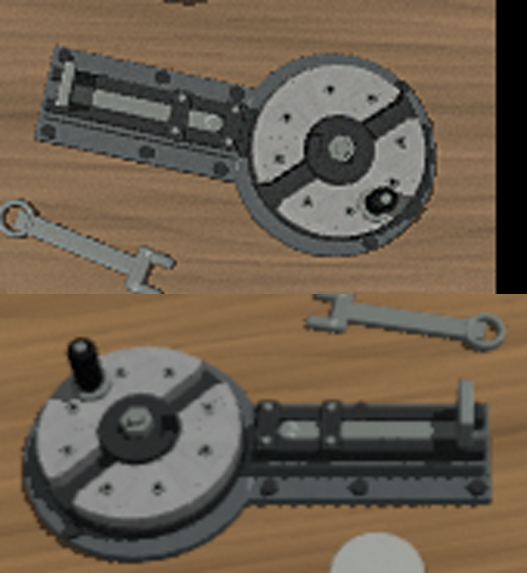

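Disc slots run about 45° off the bed axis, and the post has to move clockwise (top view) to the robot's side. I'll take rough positions from both views, then move the wrist camera above.

```bash
python3 - <<'E'
from h import *
t=lambda x,y:(235+x/3.1-.3,170+y/3.1-.3); s=lambda x,y:(145+x/3.1-.3,185+(y-294)/3.1-.3)
for n,a,b in(('nut',(341,148),(135,420)),('posttop',(384,199),(80,346)),('tabtop',(67,70),(467,386))):
    print(n,tri(ray('top',*t(*a)),ray('scene',*s(*b))), onz('top',*t(*a),.056))
print('rear',onz('top',*t(49,92),.025))
E
```

```text
nut (array([ 0.54086736, -0.07921795,  0.05039723]), np.float64(0.0009979635302677981)) [ 0.54020733 -0.07781822  0.056     ]
posttop (array([ 0.49775166, -0.10746811,  0.08536084]), np.float64(0.0013146288720884572)) [ 0.50049319 -0.11236345  0.056     ]
tabtop (array([0.58831446, 0.14021547, 0.10289697]), np.float64(0.0005200863666827691)) [0.5964906  0.14169079 0.056     ]
rear [0.58323449 0.15659582 0.025     ]
```

```bash
cat >> h.py <<'E'
from scipy.spatial.transform import Rotation as R
def wT():
    q=get_ee_rot();M=np.eye(4);M[:3,:3]=R.from_quat([*q[1:],q[0]]).as_matrix();M[:3,3]=get_tcp_pos()
    return M@np.array(camera_info('wrist')['tool_from_camera'])
def wshot(f):
    T=wT();im=save('wrist',f);np.save(f'pics/{f}_T.npy',T);return im,T
def qdown(ang):  # tool pointing down, tool y along world angle ang
    y=np.array([np.cos(ang),np.sin(ang),0]);z=np.array([0,0,-1.]);x=np.cross(y,z)
    q=R.from_matrix(np.c_[x,y,z]).as_quat();return [q[3],*q[:3]]
E
python3 - <<'E'
from h import *
move_pose([.555,.0,.19],[0,1,0,0]);wait(.2);wshot('w1')
movel([.555,.07,.19],v=.2);wait(.2);wshot('w2')
print(get_joint_pos(),get_time())
E
```

```text
[ 1.02519718e-01  3.68755960e-01  1.80273020e+00 -1.95103880e-04
  9.70175194e-01  1.67461237e+00] 3.425
```

View pics/w1.png

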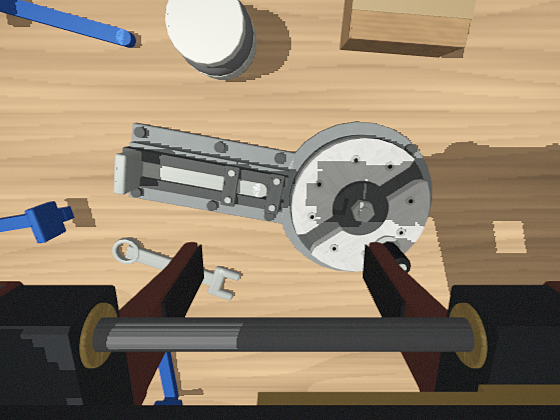

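View pics/w2.png

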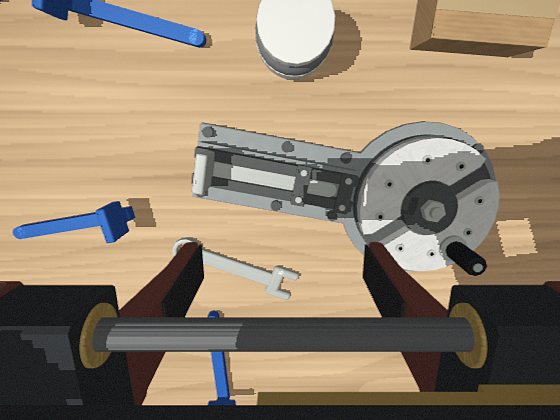

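In w1 the nut is at (364,209), the tab top about (120,175) and the strap bolts (235,173)/(229,201) and (276,181)/(271,209). In w2 the nut is at (433,211), the tab top about (202,173), the post top about (477,268) and the strap bolts about 69 px further right.

```bash
python3 - <<'E'
from h import *
T1,T2=np.load('pics/w1_T.npy'),np.load('pics/w2_T.npy')
for n,a,b in(('nut',(364.5,209),(433,211)),('tab_far',(121,155),(203,150)),('tab_near',(119,194),(200,195)),
 ('rs1',(235,173),(304,173)),('rs2',(229,201),(298,201)),('fs1',(276,181),(346,181)),('fs2',(271,209),(342,209)),('post',(404,268),(477,268))):
    print(n,tri(ray('wrist',*a,T1),ray('wrist',*b,T2)),'onz w2')
C=onz('wrist',433,211,.054,T2)
for n,a,z in(('rs1',(304,173),.045),('rs2',(298,201),.045),('fs1',(346,181),.045),('fs2',(342,209),.045),('tabfar',(203,150),.074),('tabnear',(200,195),.074),('post',(477,268),.083)):
    print(n,onz('wrist',*a,z,T2)-C)
print(C, [onz('wrist',*p,.054,T1) for p in[(364.5,209)]])
# slot ends / bed corners in w1, disc plane .037
for p in [(411,160),(428,183)]: pass
E
```

```text
nut (array([ 0.5396853 , -0.08379115,  0.03689893]), np.float64(0.002153349402068136)) onz w2
tab_far (array([0.60169878, 0.13533268, 0.07659894]), np.float64(0.004113582657476523)) onz w2
tab_near (array([0.56647463, 0.13953799, 0.08094625]), np.float64(0.0008956933830376297)) onz w2
rs1 (array([0.57607354, 0.04706084, 0.02829922]), np.float64(7.309179867091278e-05)) onz w2
rs2 (array([0.5489748 , 0.05312405, 0.03607034]), np.float64(7.48373050878051e-05)) onz w2
fs1 (array([0.56921877, 0.00568687, 0.03517804]), np.float64(8.851038416444889e-05)) onz w2
fs2 (array([0.54375065, 0.01050325, 0.04717321]), np.float64(9.051240072018309e-05)) onz w2
post (array([ 0.49212895, -0.11639338,  0.07121688]), np.float64(0.0001440118337753493)) onz w2
rs1 [ 0.03528246  0.12376219 -0.009     ]
rs2 [ 0.00766711  0.12914484 -0.009     ]
fs1 [ 0.02749971  0.08322645 -0.009     ]
fs2 [-0.00051538  0.0856609  -0.009     ]
tabfar [0.05990995 0.21162218 0.02      ]
tabnear [0.02074899 0.21697252 0.02      ]
post [-0.04569233 -0.03302823  0.029     ]
[ 0.54359475 -0.07557723  0.054     ] [array([ 0.5457143 , -0.07922435,  0.054     ])]
```

```bash
cat > arc.py <<'E'
from h import *
C=np.array([.5425,-.0778]);A=np.radians(79.9)
def pt(a,z): return [*(C+.052*np.array([np.cos(a),np.sin(a)])),z]
E
python3 - <<'E'
from arc import *
a0,a1=np.radians(214.5),A+np.pi/2
q=lambda a:qdown(a+np.pi/2) if 0 else qdown(a-np.radians(270))
move_pose(pt(a0,.13),q(a0));command_gripper(.47)
print('contact',movel(pt(a0,.056),v=.1,until_force=6),get_tcp_pos())
command_gripper(.0);print('w',get_grip_width()*88,get_ft_force())
command_gripper(.29)
for a in np.linspace(a0,a1,7)[1:]:
    movel(pt(a,.056),frame=q(a),v=.08)
    print(np.round(get_ft_force(),1))
command_gripper(0);print(get_grip_width()*88,get_ft_force())
command_gripper(.47);movel(pt(a1,.13),v=.15)
print(get_time())
E
```

```text
contact False [ 0.5000047  -0.10734127  0.05630729]
w 19.240674432773 [-0.06577356 -0.27313418  4.21588626]
[ 0.2  0.3 -0.4]
[0.3 0.  0.8]
[ 0.1  0.5 -0.3]
[-0.   0.4  0.5]
[-0.1 -0.9  0.4]
[0.6 0.4 0.5]
19.523154729358588 [-2.43817038 -2.76340531  1.69728635]
10.0583
```

```bash
python3 - <<'E'
from arc import *
move_pose([.58,.09,.19],[0,1,0,0]);command_gripper(0);wait(.1);im,T=wshot('w3')
cv2.imwrite('pics/w3c.png',cv2.resize(im[100:300,180:520,::-1],None,fx=2.3,fy=2.3,interpolation=2));print(get_time())
E
```

```text
11.7583
```

View pics/w3c.png

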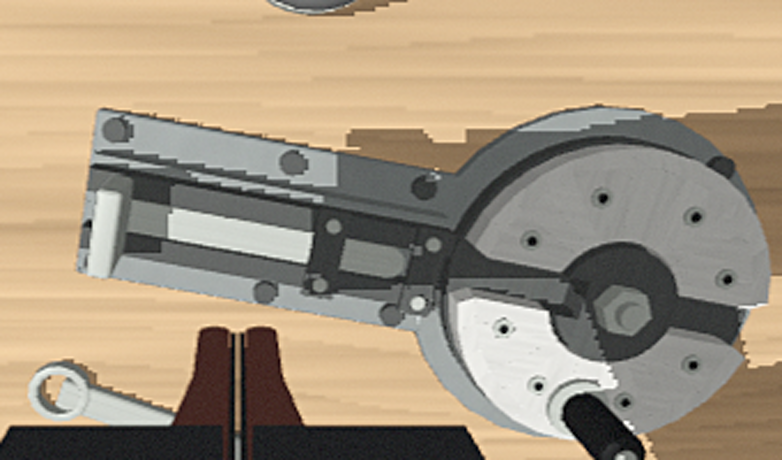

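The slot runs (457,264) to (742,321) in the crop, nearly parallel to the bed edges. I'll check the angle numerically and push if it's good.

```bash
python3 - <<'E'
from arc import *
T=np.load('pics/w3_T.npy');f=lambda x,y,z:onz('wrist',180+x/2.3-.3,100+y/2.3-.3,z,T)[:2]
ang=lambda p,q:np.degrees(np.arctan2(*(p-q)[::-1]))
print('slot',ang(f(457,264,.037),f(742,321,.037)),'bolts',ang(f(334,227,.046),f(434,245,.046)),ang(f(319,286,.046),f(418,303,.046)),'nut',f(628,310,.056))
tab=(f(117,180,.074)+f(103,277,.074))/2
nut=f(628,310,.056);print('tab',tab,tab-nut,np.linalg.norm(tab-nut),ang(tab,nut))
E
```

```text
slot 78.4141683933132 bolts 79.59061543656041 79.81619887171382 nut [ 0.54556721 -0.07582068]
tab [0.58522411 0.13852567] [0.03965691 0.21434635] 0.217984008397982 79.51804928114342
```

```bash
python3 - <<'E'
from arc import *
C=np.array([.544,-.077]);A=np.radians(79.7);u=np.array([np.cos(A),np.sin(A)])
P=lambda d,z:[*(C+u*d),z]
D=lambda:(get_tcp_pos()[:2]-C)@u
q=qdown(A-np.pi/2)
move_pose(P(.262,.13),q)
print(movel(P(.262,.051),v=.12,until_force=6))
print('touch',movel(P(.215,.051),v=.03,until_force=1.5),D(),get_ft_force())
print('push',movel(P(.150,.051),v=.04,until_force=14),D(),get_ft_force(),get_time())
E
```

```text
False
touch False 0.2150512031381461 [0.36896075 0.00843178 0.33244415]
push True 0.1587555839838892 [-0.01029382  3.80964569  1.76986216] 16.7083
```

```bash
python3 - <<'E'
from arc import *
C=np.array([.544,-.077]);A=np.radians(79.7);u=np.array([np.cos(A),np.sin(A)])
P=lambda d,z:[*(C+u*d),z]
print('again',movel(P(.150,.051),v=.03,until_force=12),(get_tcp_pos()[:2]-C)@u,get_ft_force())
movel(P(.20,.051),v=.1);movel(P(.20,.15),v=.2)
move_pose([.58,.09,.19],[0,1,0,0]);wait(.1);im,T=wshot('w4')
cv2.imwrite('pics/w4c.png',cv2.resize(im[100:300,180:520,::-1],None,fx=2.3,fy=2.3,interpolation=2));print(get_time())
E
```

```text
again True 0.15877470326701604 [0.20505611 3.1974065  2.13519753]
19.4917
```

View pics/w4c.png

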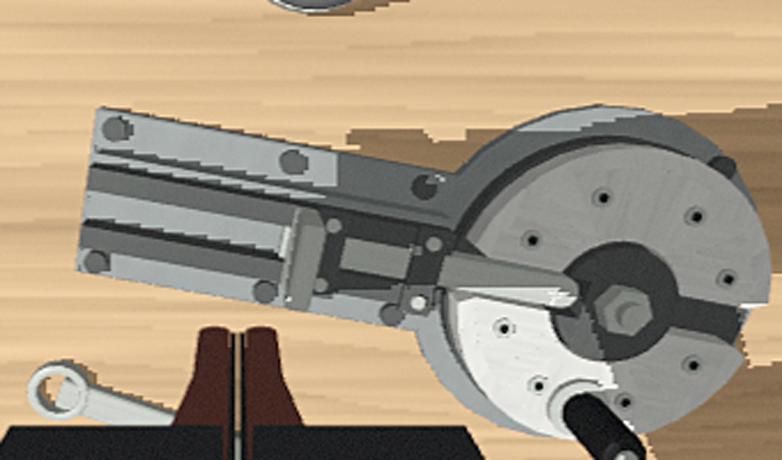

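The bar's nose is seated in the pin pocket at (578,292) and the tab is against the rear strap at (315,255). A second push stopped at the same place, and the jar and wrench look undisturbed.

```bash
python3 -c "
from station import *
print(job_done())"
```

```text
the job is handed in; nothing more can be done
None
```

The index table is locked: I turned the disc until a slot lined up, then pushed the bar through it until the tab stopped against the rear strap with the nose in the pin pocket; I handed it in about 19.5 s into the 48 s allowed.

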